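Draw the cuff syringe to its mark and hold it

ROBOT

A 6-joint arm with a two-finger parallel gripper is mounted at the origin on the work surface. World frame = base frame: x ahead of the robot, y to its left, z up, the work surface at z = 0. Lengths are in m, angles in rad, forces in N, time in s.
With the tool pointing down it reaches from about 0.275 to 0.975 m from the base axis. Payload 8.4 kg.
Tool frame: the origin (TCP) lies midway between the tips of the shut fingers; the grasp point (between the pads) lies arm.tcp_to_grasp behind it (arm.tcp_to_grasp is the distance from the TCP to the grasp point, in m); z points along the fingers, y is the direction in which the jaws open and shut (so a half turn about z gives the same grasp; the last joint's range is limited). The gripper opens to 92 mm and grips with 3 to 60 N. Pads are 20 mm wide; open, the fingers measure 128 mm over their backs; the gripper's body (75 mm by 189 mm) begins 69 mm behind the grasp point.
Start: joints at [1.282, 0.353, 1.633, -0, 1.155, -0.002], TCP at [0.177, 0.599, 0.215] pointing down, gripper open.
Joint ranges: [-2.63, 2.63], [-0.92, 2.1], [0.06, 2.66], [-1.3, 4.44], [0, 2.69], [-3.02, 3.02]. Speed limits (rad/s): [2.22, 2.22, 2.79, 3.14, 3.14, 3.14].

INTERFACE

Orientations are given as a unit quaternion [x, y, z, w].
In Python, from plant import arm gives the robot as it stands.
- The arm moves only by the tool drive_tool, never from a script. Its argument "increments" is a list of rows, each a list of 3 entries, a list of its own where there are three numbers: the opening, from 0 (shut) to 1 (fully open), then the shift along the tool's x, y, z in cm, then the turn about the tool's z in degrees. A call has 1 to 20 rows; each row is the pose to reach, as a shift and turn from the pose commanded when the call began, along the tool's axes at that moment; what a row does not reach only later rows make up. A row lasts 1/12 s, in which the tool goes at most 41.7 mm and 7.16 degrees, less where a joint would pass 70% of its speed; a pose out of reach is approached as far as the arm can. A call with a gripper value outside its range is refused whole. The fingers move at their own pace and stop on an object; "squeeze" is the grip in N (left out, the last holds). Time passes only in rows, so rows that repeat a pose let the fingers close. It gives the time, the measured TCP pose, the force and the opening at its end, in the units of the state.
- arm.read_state(): the state, without advancing time (a new reading comes with each control period).
- arm.camera(name): name is "scene" or "top"; returns the picture (384x512x3 uint8, blue, green, red); there is no depth.
- arm.camera_params(name): a dict with "intrinsics" (3x3 intrinsics, pixels), "rvec" (rotation vector, rad) and "tvec" (3), from world to camera coordinates, as OpenCV has them. Camera axes: x right, y down, z forward; pixel columns grow to the right and rows downward; lengths in m; the calibration is good to about 2 mm. A picture is of the moment at which its call begins. camera_params takes no time and is no camera call.
- arm.hand_in(): hands the job in, once; it reports no verdict.
The state is a dict: "clock": time; "joint_pos": joint angles; "qvel": joint speeds; "tau": joint torques, N m; "tool_pos": TCP position; "tool_rot": TCP orientation; "ft_force": force on the tool from outside, world axes, zero at the start; "ft_torque": the same for the moment, N m; "grip_width": finger opening in m.
Only numpy, scipy, OpenCV 4.12 (cv2) and the standard library are available. Lean on these libraries where they do the work, as an engineer would, in place of code of your own. Each camera call takes 0.05 s, during which the arm holds its last target.

TASK

Three syringes of different sizes stand on the counter with their plungers pushed home. Take the middle-sized one by the blue knob of its plunger and draw the plunger straight up about 46 mm, so that the red band on the rod has just come clear of the barrel's mouth; keep it in line so that it does not bind and lift, tip or drag the stand, and do not pull it right out. Finish while holding the plunger still at that height (let go, it sinks back), and leave the other two syringes and everything else on the counter alone.

Things in the scene. Friction and masses are not known exactly. Their poses are not given: they have to be found in the camera images.
- stand_small: The small of three look-alike syringes: loose heavy stand (1 kg, tips if its top is pushed), a steel foot 80 mm across, 12 mm high, and an upright clear barrel 21.6 mm outside, bore 13.6 mm. Origin: centre of the foot's underside; z up along the bore. Bore floor at z = 20 mm, mouth at z = 112 mm, where two 4 mm thick ears reach 26 mm from the axis along +x and -x.
- plunger_small: The small syringe's plunger: loose white rod 12 mm thick, 138 mm long with the blue round knob (20 mm across, 20 mm high) at its top, 70 to 140 g. Home, it rests on the bore floor, 26 mm of rod bare below the knob. Slides freely; sinks home if let go. The lower edge of its 6 mm red band reaches the mouth when drawn 45 mm. Origin: centre of the rod's lower end; z up.
- plunger_small_knob (a point): Centre of that knob, 128 mm above the small plunger's origin (10 mm below the knob's top); 148 mm above the counter when the plunger is home.
- stand_medium: The medium of three look-alike syringes: loose heavy stand (1 kg, tips if its top is pushed), a steel foot 92 mm across, 12 mm high, and an upright clear barrel 29.6 mm outside, bore 21.6 mm. Origin: centre of the foot's underside; z up along the bore. Bore floor at z = 20 mm, mouth at z = 112 mm, where two 4 mm thick ears reach 30 mm from the axis along +x and -x.
- plunger_medium: The medium syringe's plunger: loose white rod 20 mm thick, 138 mm long with the blue round knob (28 mm across, 20 mm high) at its top, 70 to 140 g. Home, it rests on the bore floor, 26 mm of rod bare below the knob. Slides freely; sinks home if let go. The lower edge of its 6 mm red band reaches the mouth when drawn 45 mm. Origin: centre of the rod's lower end; z up.
- plunger_medium_knob (a point): Centre of that knob, 128 mm above the medium plunger's origin (10 mm below the knob's top); 148 mm above the counter when the plunger is home.
- stand_large: The large of three look-alike syringes: loose heavy stand (1 kg, tips if its top is pushed), a steel foot 104 mm across, 12 mm high, and an upright clear barrel 38.6 mm outside, bore 30.6 mm. Origin: centre of the foot's underside; z up along the bore. Bore floor at z = 20 mm, mouth at z = 112 mm, where two 4 mm thick ears reach 35 mm from the axis along +x and -x.
- plunger_large: The large syringe's plunger: loose white rod 29 mm thick, 138 mm long with the blue round knob (37 mm across, 20 mm high) at its top, 70 to 140 g. Home, it rests on the bore floor, 26 mm of rod bare below the knob. Slides freely; sinks home if let go. The lower edge of its 6 mm red band reaches the mouth when drawn 45 mm. Origin: centre of the rod's lower end; z up.
- plunger_large_knob (a point): Centre of that knob, 128 mm above the large plunger's origin (10 mm below the knob's top); 148 mm above the counter when the plunger is home.
- dish: Bystander: steel bowl 110 mm across, 35 mm high; origin under its centre.
- tape: Bystander: white roll of tape lying flat, 72 mm across, 25 mm high; origin under its centre.
- penlight: Bystander: penlight lying on the counter, 118 mm long along its x axis, 15 mm thick; origin at counter height near its middle.
- sanitiser: Bystander: white bottle with a blue label, 60 mm across, 150 mm high; origin under its centre.
- jar: Bystander: amber jar with a red lid, 44 mm across, 55 mm high; origin under its centre.
There are look-alikes about, which are no part of the job. What is shaped like the plunger_medium but brown is not meant. Leave any pink look-alike of the plunger_small alone.

How it is judged:
By the outcome, as a careful person would: the job done as asked, in the order asked, and still so for the second after the job is handed in, while the arm keeps its last pose, push and grip.
It also fails if it takes over 35 s, if anything falls off the work surface, if the arm or the gripper's body presses on something with over 40 N, if the wrist force passes 120 N, or if a joint passes its speed limit or range.

## Working session

There is one attempt and no reset: what is moved stays moved. The work goes in short steps, Python scripts to look and compute and a tool call to move; the robot and the scene stay as the last step left them, time stands still between calls to the robot, and variables do not carry over. Pictures are saved under pics/ and viewed, and the job is handed in when it is done.

Besides the shell and the picture viewer there is one more tool, called in YAML: its name, and indented under it one key for each argument. drive_tool: Moves the arm, as the interface text tells. Its arguments: {"type":"object","properties":{"increments":{"type":"array"},"squeeze":{"type":"number"}},"required":["increments"]}

```bash
mkdir -p pics; python3 - <<'E'
from plant import arm
import cv2
print(arm.read_state(), arm.tcp_to_grasp)
for n in("scene","top"):
    cv2.imwrite(f"pics/{n}0.png",arm.camera(n)); print(arm.camera_params(n))
E
```

```text
{'clock': 0.0, 'joint_pos': array([ 1.28161387e+00,  3.53678714e-01,  1.63411909e+00, -9.51467035e-06,
        1.15521344e+00, -2.40467561e-03]), 'qvel': array([-0.00029798,  0.00035025, -0.00064641,  0.00023118, -0.00199729,
        0.00114335]), 'tau': array([ 1.95968634e-03, -5.93859172e+01, -3.34222090e+01,  6.99849380e-02,
        2.35397770e-02, -1.61730077e-04]), 'tool_pos': array([0.17665336, 0.59899667, 0.21385105]), 'tool_rot': array([ 1.42896101e-01,  9.89737441e-01, -7.02403049e-04, -9.87399516e-05]), 'ft_force': array([-0.03187736, -0.84207703, -0.09348147]), 'ft_torque': array([ 0.03398362, -0.03959239, -0.00502577]), 'grip_width': 0.0925155129428355} 0.0187
{'intrinsics': array([[412.31995421,   0.        , 253.0052102 ],
       [  0.        , 412.31995421, 193.59068657],
       [  0.        ,   0.        ,   1.        ]]), 'rvec': array([ 1.01865612,  2.48263169, -0.96696365]), 'tvec': array([ 0.34728704, -0.15549219,  1.40316018])}
{'intrinsics': array([[470.06193226,   0.        , 258.79057832],
       [  0.        , 470.06193226, 187.14043787],
       [  0.        ,   0.        ,   1.        ]]), 'rvec': array([ 2.10330154, -2.16158006,  0.22095993]), 'tvec': array([-0.00900122,  0.51535059,  1.26785432])}
```

View pics/scene0.png

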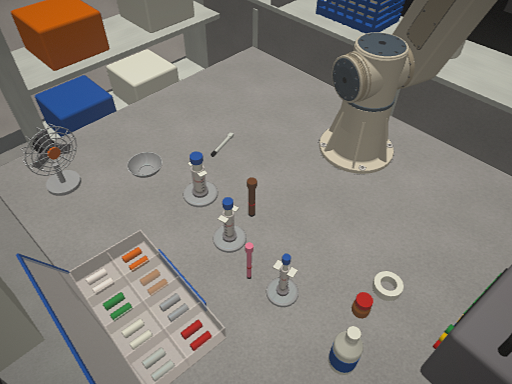

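View pics/top0.png

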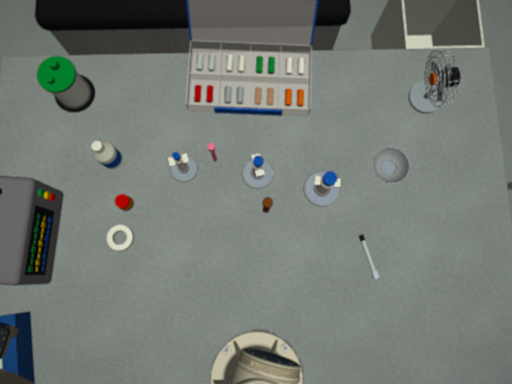

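The scene view shows three blue-knobbed syringes, at (196,158), (228,203) and (286,259). In the top view they are at (330,178), (258,160) and (177,155). The brown look-alike is at scene (252,185) and the pink one at (249,250). Next I measure the knob and foot sizes.

```bash
cat > h.py <<'E'
import cv2, numpy as np
from plant import arm
P={n:arm.camera_params(n) for n in("scene","top")}
def ray(n,uv):
    p=P[n];R=cv2.Rodrigues(p["rvec"])[0];d=R.T@np.linalg.inv(p["intrinsics"])@np.array([uv[0],uv[1],1.])
    return -R.T@p["tvec"],d/np.linalg.norm(d)
def onz(n,uv,z):
    c,d=ray(n,uv);return c+d*(z-c[2])/d[2]
def proj(n,X):
    p=P[n];return cv2.projectPoints(np.array(X,float).reshape(-1,1,3),p["rvec"],p["tvec"],p["intrinsics"],None)[0].reshape(-1,2)
def tri(u,v):
    A=np.zeros((3,3));b=np.zeros(3);cs=[]
    for n,x in(("scene",u),("top",v)):
        c,d=ray(n,x);M=np.eye(3)-np.outer(d,d);A+=M;b+=M@c;cs.append((c,d,M))
    X=np.linalg.solve(A,b);return X,[np.linalg.norm(M@(X-c)) for c,d,M in cs]
def blue(im,roi):
    hsv=cv2.cvtColor(im,cv2.COLOR_BGR2HSV);m=cv2.inRange(hsv,(100,130,40),(125,255,255))
    x0,y0,x1,y1=roi;k=np.zeros_like(m);k[y0:y1,x0:x1]=m[y0:y1,x0:x1]
    n,l,s,c=cv2.connectedComponentsWithStats(k);i=1+np.argmax(s[1:,4]);return c[i],s[i]
E
python3 - <<'E'
from h import *
S=cv2.imread("pics/scene0.png");T=cv2.imread("pics/top0.png")
for nm,a,b in(("A",(196,158),(330,178)),("B",(228,203),(258,160)),("C",(286,259),(177,155))):
    r=lambda p:(p[0]-14,p[1]-14,p[0]+14,p[1]+14)
    cs,ss=blue(S,r(a));ct,st=blue(T,r(b));X,e=tri(cs,ct)
    print(nm,cs.round(1),ss,ct.round(1),st,X.round(4),np.round(e,4),"z148:",onz("scene",cs,.148)[:2].round(4),onz("top",ct,.153)[:2].round(4))
    depth=np.linalg.norm(X-ray("scene",cs)[0]);print("  width mm scene",ss[2]/412*depth*1000)
    d=np.linalg.norm(X-ray("top",ct)[0]);print("  area diam top",np.sqrt(st[4]*4/np.pi)/470*d*1000)
c=S[140:310,180:310];cv2.imwrite("pics/cropS.png",cv2.resize(c,None,fx=4.5,fy=3.5*4.5/4.5,interpolation=cv2.INTER_CUBIC) if 0 else cv2.resize(c,None,fx=3.5,fy=3.5,interpolation=cv2.INTER_CUBIC))
c=T[135:215,155:350];cv2.imwrite("pics/cropT.png",cv2.resize(c,None,fx=4,fy=4,interpolation=cv2.INTER_CUBIC))
E
```

```text
A [195.7 157.6] [190 152  12  13 118] [329.5 177.9] [323 171  14  14 147] [ 0.5149 -0.2041  0.1487] [0.0013 0.0013] z148: [ 0.5139 -0.2035] [ 0.515  -0.2044]
  width mm scene 33.695757688759464
  area diam top 35.96340789222833
B [227.5 203. ] [223 197  10  13  97] [258.  160.8] [254 156   9  11  78] [ 0.565  -0.0195  0.1478] [0.0016 0.0016] z148: [ 0.5643 -0.0179] [ 0.5648 -0.0206]
  width mm scene 25.052208910931157
  area diam top 26.070213001378942
C [286.1 258.6] [282 254   9  11  68] [175.6 155.4] [172 152   8   8  39] [0.5846 0.1948 0.15  ] [0.0016 0.0016] z148: [0.5827 0.1953] [0.5848 0.1931]
  width mm scene 20.330830436945863
  area diam top 18.68450088360249
```

View pics/cropS.png

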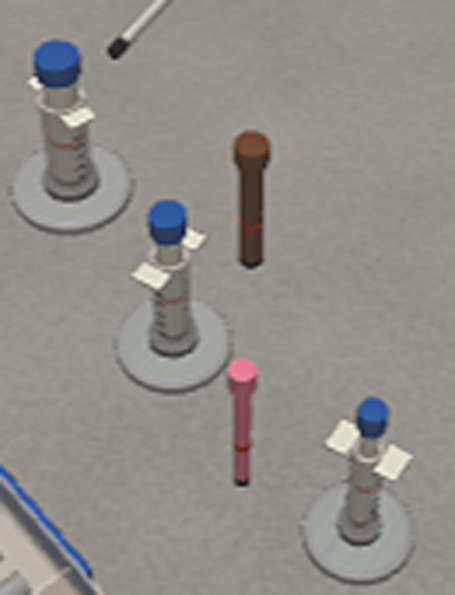

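View pics/cropT.png

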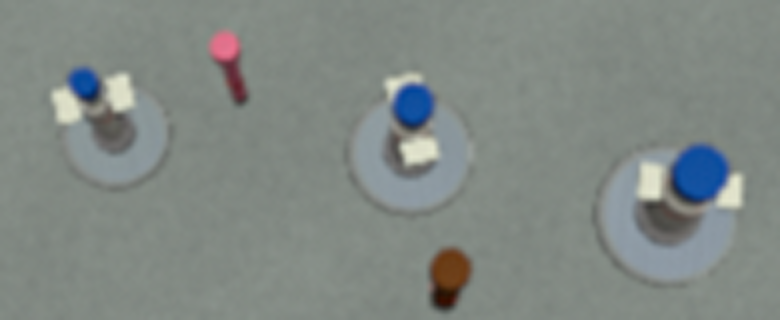

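By knob diameter the three syringes are A (scene 196,158) at about 35 mm, B (228,203) at about 26 mm and C (286,259) at about 19 mm. B matches the medium syringe's 28 mm blue knob, and the enlarged crops confirm it. The brown and pink ones stand separately without a stand. Next I check the foot centre, the clearances and the move vector.

```bash
python3 - <<'E'
from h import *
from scipy.spatial.transform import Rotation as Ro
for n,k in(("scene",(252,183)),("top",(268,202))): print("brown",onz(n,k,.130)[:2].round(3))
for n,k in(("scene",(249,247)),("top",(211,146))): print("pink",onz(n,k,.130)[:2].round(3))
# foot outline medium from top crop pixels: left 349,right 471,bottom 213 /4 + offset
for k in((155+349/4,135+155/4),(155+471/4,135+155/4),(155+410/4,135+213/4)): print("foot",onz("top",k,.012)[:2].round(4))
s=arm.read_state();R=Ro.from_quat(s["tool_rot"]);print("axes\n",R.as_matrix().round(4))
t=np.array([.565,-.0195,.214]);print("shift cm",(R.inv().apply(t-s["tool_pos"])*100).round(2))
E
```

```text
brown [ 0.459 -0.037]
brown [ 0.459 -0.044]
pink [0.611 0.106]
pink [0.614 0.103]
foot [0.5624 0.0228]
foot [ 0.5602 -0.0655]
foot [ 0.5186 -0.0201]
axes
 [[-9.592e-01  2.829e-01 -3.000e-04]
 [ 2.829e-01  9.592e-01 -1.200e-03]
 [-0.000e+00 -1.200e-03 -1.000e+00]]
shift cm [-5.474e+01 -4.834e+01  5.000e-02]
```

drive_tool:
  increments:
    - [0.65,[-3,-2.7,0],0]
    - [0.65,[-6,-5.3,0],0]
    - [0.65,[-9,-8,0],0]
    - [0.65,[-12,-10.6,0],0]
    - [0.65,[-15,-13.3,0],0]
    - [0.65,[-18,-15.9,0],0]
    - [0.65,[-21,-18.6,0],0]
    - [0.65,[-24,-21.2,0],0]
    - [0.65,[-27,-23.9,0],0]
    - [0.65,[-30,-26.5,0],0]
    - [0.65,[-33,-29.2,0],0]
    - [0.65,[-36,-31.8,0],0]
    - [0.65,[-39,-34.5,0],0]
    - [0.65,[-42,-37.1,0],0]
    - [0.65,[-45,-39.8,0],0]
    - [0.65,[-48,-42.4,0],0]
    - [0.65,[-51,-45,0],0]
    - [0.65,[-53,-46.8,0],0]
    - [0.65,[-54.3,-47.9,0],0]
    - [0.65,[-54.7,-48.3,0],0]
  squeeze: 3

```text
clock: 1.77
tool_pos: [0.5659, -0.0209, 0.2142]
tool_rot: [0.144, 0.99, -0.0, -0.0]
ft_force: [0.4, 0.1, 0.2]
grip_width: 0.0597
```

drive_tool:
  increments:
    - [0.65,[0,0,0],0]
    - [0.65,[0,0,0],0]

```text
clock: 1.93
tool_pos: [0.5641, -0.018, 0.2142]
tool_rot: [0.143, 0.99, 0.0, -0.001]
ft_force: [0.1, 0.1, 0.1]
grip_width: 0.0596
```

```bash
python3 - <<'E'
from h import *
from scipy.spatial.transform import Rotation as Ro
s=arm.read_state();R=Ro.from_quat(s["tool_rot"]);print(s["clock"],s["tool_pos"],s["grip_width"],s["ft_force"],"\n",R.as_matrix().round(4))
t=np.array([.5648,-.0197,.130]);print("shift cm",(R.inv().apply(t-s["tool_pos"])*100).round(2))
for n in("scene","top"): 
    im=arm.camera(n);cv2.imwrite(f"pics/{n}1.png",im)
c=cv2.imread("pics/scene1.png")[120:290,150:320];cv2.imwrite("pics/c1.png",cv2.resize(c,None,fx=3.5,fy=3.5,interpolation=2))
E
```

```text
1.9333 [ 0.56412693 -0.01800813  0.21423122] 0.05963397314460133 [0.14951365 0.11158231 0.13967954] 
 [[-9.590e-01  2.832e-01 -1.100e-03]
 [ 2.832e-01  9.590e-01  4.000e-04]
 [ 1.100e-03  1.000e-04 -1.000e+00]]
shift cm [-0.12 -0.14  8.42]
```

View pics/c1.png

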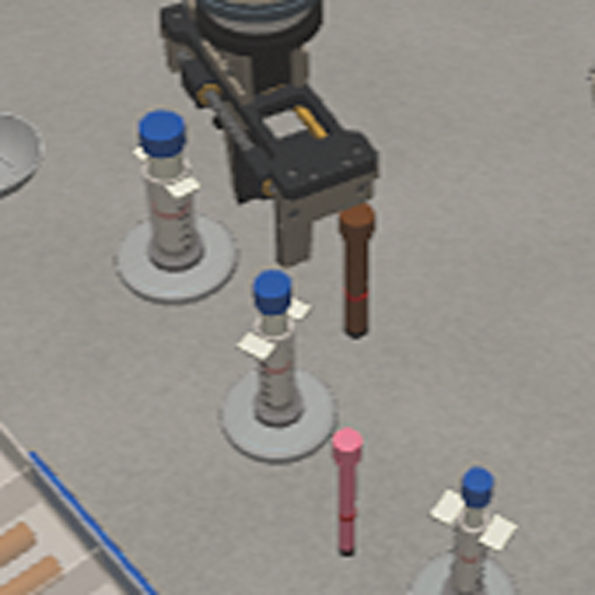

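View pics/top1.png

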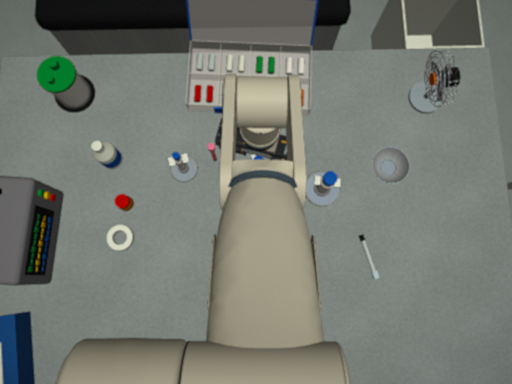

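The scene crop shows the fingers above the medium knob, near crop (290,240), with nothing in the way. In the top view the arm hides the knob. I go down now.

drive_tool:
  increments:
    - [0.6,[-0.1,-0.2,1.5],0]
    - [0.6,[-0.1,-0.2,3.0],0]
    - [0.6,[-0.1,-0.2,4.5],0]
    - [0.6,[-0.1,-0.2,6.0],0]
    - [0.6,[-0.1,-0.2,7.2],0]
    - [0.6,[-0.1,-0.2,8.0],0]
    - [0.6,[-0.1,-0.2,8.4],0]
    - [0.6,[-0.1,-0.2,8.4],0]
    - [0.6,[-0.1,-0.2,8.4],0]
    - [0.6,[-0.1,-0.2,8.4],0]
  squeeze: 3

```text
clock: 2.87
tool_pos: [0.5658, -0.0207, 0.1313]
tool_rot: [0.143, 0.99, 0.0, 0.001]
ft_force: [-0.3, 0.8, -0.7]
grip_width: 0.0552
```

```bash
python3 - <<'E'
from h import *
from scipy.spatial.transform import Rotation as Ro
s=arm.read_state();R=Ro.from_quat(s["tool_rot"]);print(s["clock"],s["tool_pos"],s["grip_width"],s["ft_force"],s["ft_torque"])
t=np.array([.5648,-.0200,.130]);print("shift cm",(R.inv().apply(t-s["tool_pos"])*100).round(2))
im=arm.camera("scene");cv2.imwrite("pics/scene2.png",im)
c=im[150:270,170:290];cv2.imwrite("pics/c2.png",cv2.resize(c,None,fx=5,fy=5,interpolation=2))
print(blue(im,(210,185,245,222)))
E
```

```text
2.8667 [ 0.56576024 -0.0206987   0.1313275 ] 0.05520371843588257 [-0.29246728  0.77773929 -0.69249714] [-0.01751852 -0.04096941  0.02024921]
shift cm [0.11 0.04 0.13]
(array([225.02702703, 204.91891892]), array([223, 200,   5,  10,  37], dtype=int32))
```

View pics/c2.png

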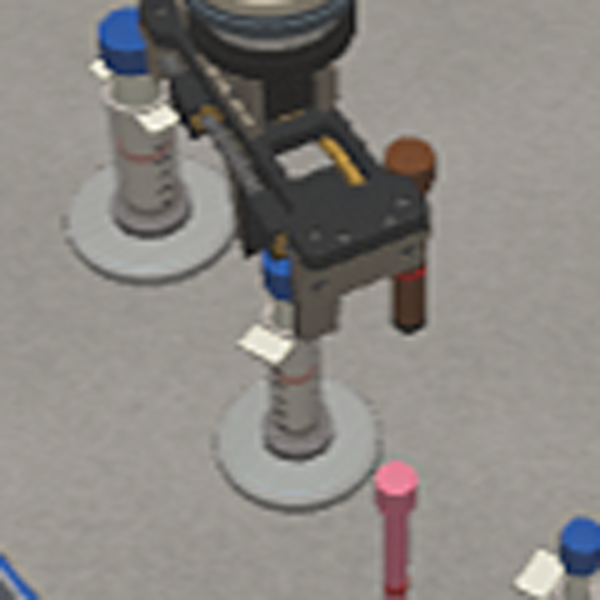

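The knob, at crop (278,278), sits between the fingers, partly behind the near one. I close in steps at 3 N and watch the side force.

drive_tool:
  increments:
    - [0.5,[0,0,0.1],0]
    - [0.42,[0,0,0.1],0]
    - [0.38,[0,0,0.1],0]
    - [0.35,[0,0,0.1],0]
    - [0.35,[0,0,0.1],0]
    - [0.35,[0,0,0.1],0]
  squeeze: 3

```text
clock: 3.42
tool_pos: [0.5653, -0.0207, 0.1296]
tool_rot: [0.143, 0.99, 0.0, 0.0]
ft_force: [-1.0, 0.8, 0.6]
grip_width: 0.0321
```

```bash
python3 - <<'E'
from h import *
for i in range(3):
    s=arm.read_state();print(s["clock"],s["tool_pos"].round(4),s["grip_width"].round(4),s["ft_force"].round(2),s["ft_torque"].round(3))
    im=arm.camera("scene")
cv2.imwrite("pics/scene3.png",im)
c=im[170:250,190:270];cv2.imwrite("pics/c3.png",cv2.resize(c,None,fx=7,fy=7,interpolation=2))
print(blue(im,(210,185,245,222)))
E
```

```text
Traceback (most recent call last):
AttributeError: 'float' object has no attribute 'round'
```

```bash
cat >look.py <<'E'
from h import *
import sys
for i in range(4):
    s=arm.read_state();print(s["clock"],s["tool_pos"].round(4),round(s["grip_width"],4),s["ft_force"].round(2),s["ft_torque"].round(3))
    im=arm.camera("scene")
cv2.imwrite(f"pics/scene{sys.argv[1]}.png",im)
c=im[150:260,180:290];cv2.imwrite(f"pics/c{sys.argv[1]}.png",cv2.resize(c,None,fx=5.4,fy=5.4,interpolation=2))
print(blue(im,(210,165,245,222)))
E
python3 look.py 3
```

```text
3.4167 [ 0.5653 -0.0207  0.1296] 0.0321 [-0.99  0.79  0.58] [ 0.017 -0.038  0.046]
3.4667 [ 0.5652 -0.0207  0.1296] 0.032 [0.24 0.06 0.  ] [-0.024  0.014 -0.044]
3.5167 [ 0.5653 -0.0207  0.1296] 0.0323 [-0.51  0.18 -0.81] [-0.026 -0.    -0.05 ]
3.5667 [ 0.5652 -0.0207  0.1296] 0.032 [0.28 0.47 0.71] [0.036 0.022 0.001]
(array([223.83870968, 203.12903226]), array([222, 199,   4,  10,  31], dtype=int32))
```

View pics/c3.png

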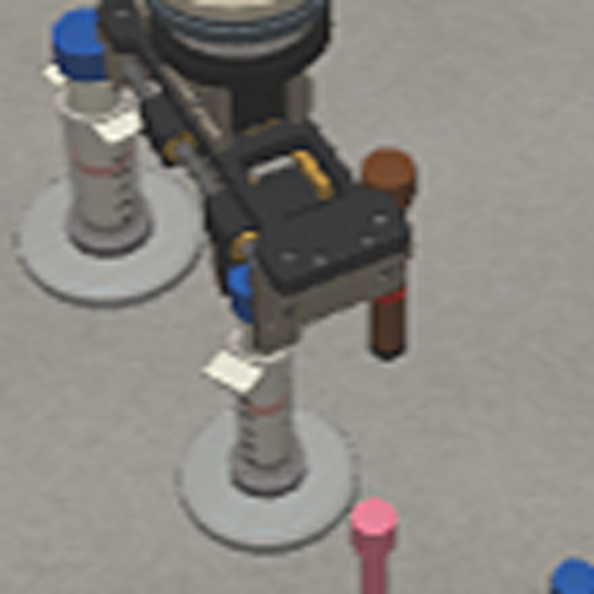

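```bash
cat >cmp.py <<'E'
import cv2,sys,numpy as np
a=cv2.imread("pics/scene0.png",0);b=cv2.imread(f"pics/scene{sys.argv[1]}.png",0)
for nm,(x0,y0,x1,y1) in(("foot",(210,225,248,252)),("ear",(214,207,226,222)),("knobL",(218,198,226,210)),("ref",(20,240,200,380))):
    t=a[y0:y1,x0:x1].astype(np.float32);u=b[y0:y1,x0:x1].astype(np.float32)
    print(nm,cv2.phaseCorrelate(t,u),np.abs(t-u).mean())
E
python3 cmp.py 3; python3 - <<'E'
import sys;sys.path.insert(0,".")
from h import *
a=cv2.imread("pics/scene0.png");b=cv2.imread("pics/scene3.png")
for y in(200,203,206): print(a[y,218:232,0],b[y,218:232,0])
print(proj("scene",[[.565,-.02,.158],[.565+.00283,-.02+.0096,.158],[.565-.0096,-.02+.00283,.158]]))
E
```

```text
foot ((0.050675158144731114, 0.5368972954392817), 1.0030952127995314) 4.3781676
ear ((0.023606054827472356, 0.3715319790588332), 0.954170881708463) 4.677778
knobL ((11.430295186871192, 20.613666404511626), -0.04475914935270945) 24.635416
ref ((-0.002892459575889461, -0.015540133841213333), 1.0006401000935354) 4.514405
[142 141 143 140 151 162 160 159 159 159 159 158 158 160] [153 118  40  26 133 179 177 146  76  67  67  43  52  62]
[139 141 142 135 113 140 168 165 162 161 162 164 169 153] [146 153 110  23  83 146 178 163 106  56  71  73  57  41]
[142 139 143 146 118  78  86  88  90  91  90  89  89  84] [147 146 147 152 123  80  91  88  63  56  68  71  71  73]
[[226.60407439 200.01450536]
 [228.38287026 202.68442734]
 [230.22601596 198.6153438 ]]
```

```bash
for i in 1 2 3; do echo $i; python3 cmp.py $i; done
```

```text
1
foot ((0.016781332200743293, 0.5144298618387495), 1.000555955701404) 4.3732944
ear ((-0.011624590553705794, 0.5254092777919572), 0.9991970966259639) 4.4333334
knobL ((0.008648361842768626, -0.11626583934479218), 0.9999866302435597) 3.3125
ref ((0.007464562742470093, -0.009974383772259898), 0.9945279284759804) 4.422619
2
foot ((0.013420466608224046, 0.5174005553143779), 1.0060573886941981) 4.4103312
ear ((-0.000545782790358551, 0.5278715056680685), 0.9996239327722125) 4.3777776
knobL ((-7.248687091245795, 0.16038897377405892), -0.08043696234623592) 22.40625
ref ((0.008533585788072173, -0.00322370172563069), 0.9980798185239603) 4.561468
3
foot ((0.050675158144731114, 0.5368972954392817), 1.0030952127995314) 4.3781676
ear ((0.023606054827472356, 0.3715319790588332), 0.954170881708463) 4.677778
knobL ((11.430295186871192, 20.613666404511626), -0.04475914935270945) 24.635416
ref ((-0.002892459575889461, -0.015540133841213333), 1.0006401000935354) 4.514405
```

The foot and ears haven't moved: the 0.5 px offset is the same in every frame, including the one before I went down. I close gently.

drive_tool:
  increments:
    - [0.33,[0,0,0],0]
    - [0.32,[0,0,0],0]
    - [0.31,[0,0,0],0]
    - [0.3,[0,0,0],0]
    - [0.28,[0,0,0],0]
    - [0.25,[0,0,0],0]
    - [0.25,[0,0,0],0]
    - [0.25,[0,0,0],0]
  squeeze: 3

```text
clock: 4.28
tool_pos: [0.5655, -0.0206, 0.1298]
tool_rot: [0.143, 0.99, 0.0, 0.0]
ft_force: [1.4, 4.2, 3.0]
grip_width: 0.0284
```

```bash
python3 look.py 4; python3 cmp.py 4
```

```text
4.2833 [ 0.5655 -0.0206  0.1298] 0.0284 [1.38 4.16 2.97] [ 0.759 -0.18  -0.013]
4.3333 [ 0.5655 -0.0206  0.1298] 0.0279 [0.94 4.11 3.45] [ 0.83  -0.203  0.007]
4.3833 [ 0.5655 -0.0206  0.1298] 0.0282 [1.61 3.87 2.66] [ 0.82  -0.193  0.013]
4.4333 [ 0.5655 -0.0207  0.1298] 0.0279 [0.05 4.14 3.58] [ 0.794 -0.2    0.01 ]
(array([223.67647059, 202.32352941]), array([221, 198,   5,  11,  34], dtype=int32))
foot ((0.016213398129963252, 0.4391973586859894), 0.9813093799131888) 4.5740743
ear ((-0.14016526724103695, 0.32594056364273705), 0.9770040916071998) 5.7444444
knobL ((-1.4342508958501732, -2.137307022631374), 1.4355041024585564) 24.302084
ref ((-0.0026173894958247956, -0.004420588896493882), 0.9969872126608719) 4.5185714
```

View pics/c4.png

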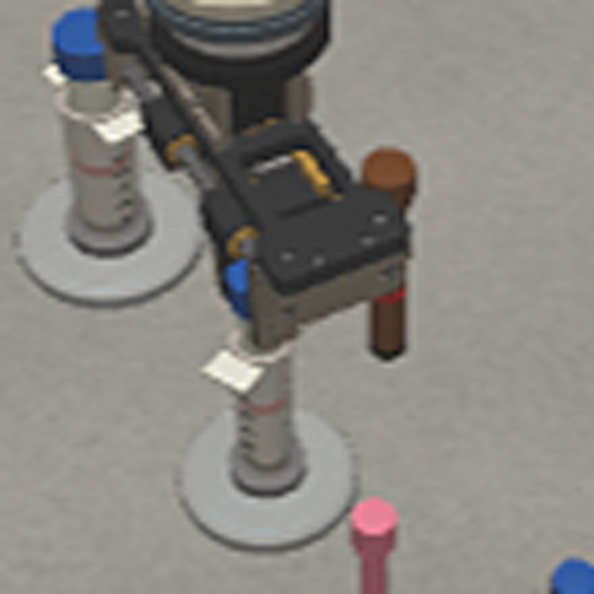

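The tool feels about +4 N along +y, so the knob is being pushed toward −y. I shift along the jaw axis in +y by small steps to centre it.

drive_tool:
  increments:
    - [0.25,[0,0.05,0],0]
    - [0.25,[0,0.1,0],0]
    - [0.25,[0,0.1,0],0]
    - [0.25,[0,0.1,0],0]

```text
clock: 4.82
tool_pos: [0.5655, -0.02, 0.1296]
tool_rot: [0.143, 0.99, -0.0, -0.0]
ft_force: [0.2, 1.7, 4.1]
grip_width: 0.028
```

```bash
python3 look.py 5; python3 cmp.py 5
```

```text
4.8167 [ 0.5655 -0.02    0.1296] 0.028 [0.22 1.74 4.14] [ 0.278 -0.065  0.001]
4.8667 [ 0.5655 -0.02    0.1296] 0.0278 [0.86 0.46 3.94] [ 0.34  -0.13  -0.024]
4.9167 [ 0.5655 -0.02    0.1296] 0.028 [0.25 0.89 5.05] [ 0.277 -0.08   0.013]
4.9667 [ 0.5655 -0.02    0.1296] 0.0281 [1.05 1.03 3.87] [ 0.216 -0.087 -0.037]
(array([223.72413793, 202.51724138]), array([222, 199,   4,  10,  29], dtype=int32))
foot ((0.04568156951474123, 0.516043124461639), 0.9990899995521263) 4.385965
ear ((-0.09940910446624329, 0.3950380913347189), 1.0070732586913638) 5.133333
knobL ((-1.3278627938841785, -2.117859926141998), 1.4091211756070454) 23.822916
ref ((0.00685426122959143, 0.002376186038432593), 1.0000145239594542) 4.5121427
```

drive_tool:
  increments:
    - [0.25,[0,0.05,-0.05],0]
    - [0.25,[0,0.05,-0.05],0]
    - [0.25,[0,0.05,-0.05],0]

```text
clock: 5.27
tool_pos: [0.5652, -0.0194, 0.1297]
tool_rot: [0.143, 0.99, -0.0, -0.0]
ft_force: [0.1, -0.3, -0.3]
grip_width: 0.0283
```

```bash
python3 look.py 6; python3 cmp.py 6
```

```text
5.2667 [ 0.5652 -0.0194  0.1297] 0.0283 [ 0.06 -0.33 -0.3 ] [-0.001 -0.02   0.028]
5.3167 [ 0.5652 -0.0194  0.1297] 0.0278 [-0.5   0.22 -0.7 ] [ 0.003 -0.058 -0.006]
5.3667 [ 0.5652 -0.0194  0.1297] 0.0278 [ 0.5   0.18 -0.34] [-0.052 -0.012  0.011]
5.4167 [ 0.5653 -0.0194  0.1298] 0.0281 [-0.95 -0.28 -1.09] [-0.04  -0.024 -0.019]
(array([223.90322581, 202.67741935]), array([222, 198,   4,  11,  31], dtype=int32))
foot ((0.04047535556965087, 0.5288122226931371), 0.9965138772019634) 4.388889
ear ((-0.08416441519291329, 0.352844663623066), 0.9971484879652659) 4.75
knobL ((-1.3226981214194744, -2.6956526888477885), 0.754064530134201) 22.385416
ref ((0.0007599750540379091, -0.014197694428034424), 0.9990118661044557) 4.5210714
```

The side force is now about zero. I firm the grip and lift the first centimetre.

drive_tool:
  increments:
    - [0.2,[0,0,0],0]
    - [0.2,[0,0,0],0]
    - [0.2,[0,0,0],0]
    - [0.2,[0,0,-0.2],0]
    - [0.2,[0,0,-0.4],0]
    - [0.2,[0,0,-0.6],0]
    - [0.2,[0,0,-0.8],0]
    - [0.2,[0,0,-1.0],0]
    - [0.2,[0,0,-1.0],0]
    - [0.2,[0,0,-1.0],0]
  squeeze: 15

```text
clock: 6.3
tool_pos: [0.5658, -0.0193, 0.1403]
tool_rot: [0.143, 0.99, 0.0, 0.0]
ft_force: [-0.1, -0.6, -1.4]
grip_width: 0.0276
```

```bash
python3 look.py 7; python3 cmp.py 7
```

```text
6.3 [ 0.5658 -0.0193  0.1403] 0.0276 [-0.11 -0.65 -1.45] [-0.152  0.032 -0.027]
6.35 [ 0.5657 -0.0193  0.1402] 0.0275 [ 0.5  -0.65 -1.75] [-0.117 -0.033 -0.038]
6.4 [ 0.5657 -0.0193  0.1401] 0.0274 [ 0.06 -0.61 -1.16] [-0.053  0.018  0.039]
6.45 [ 0.5656 -0.0193  0.1401] 0.0276 [-0.26  0.24 -0.81] [-0.135  0.025  0.002]
(array([223.72222222, 200.22222222]), array([222, 196,   4,  11,  36], dtype=int32))
foot ((0.0012299631319159232, 0.578170372371348), 1.001728348378782) 5.323587
ear ((0.2601250943240503, 1.0316498655317217), 0.7187797129154205) 7.2444444
knobL ((-0.9206384714498759, -3.758277467937754), 0.6888331845402718) 25.197916
ref ((0.011840878587733528, 0.00043846911620448736), 1.0003262902483527) 4.676627
```

View pics/c7.png

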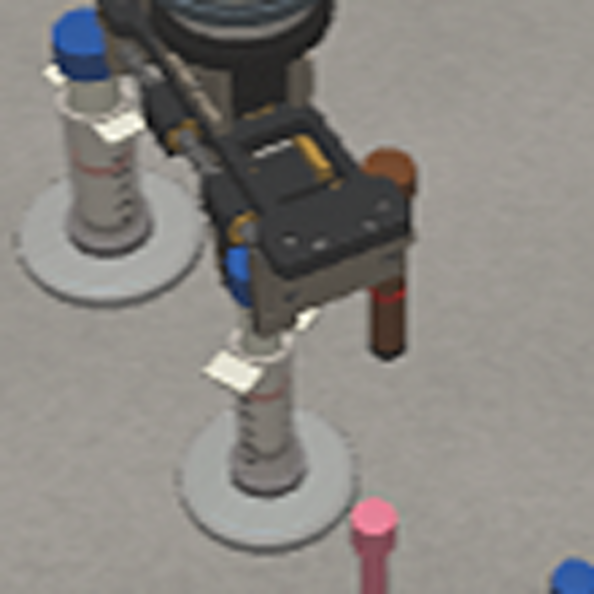

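The knob and red band rose about 1 cm and the stand hasn't moved. The downward pull is about 1.2 N, roughly the plunger's weight. I continue straight up.

drive_tool:
  increments:
    - [0.2,[0,0,-0.2],0]
    - [0.2,[0,0,-0.5],0]
    - [0.2,[0,0,-0.8],0]
    - [0.2,[0,0,-1.1],0]
    - [0.2,[0,0,-1.4],0]
    - [0.2,[0,0,-1.7],0]
    - [0.2,[0,0,-2.0],0]
    - [0.2,[0,0,-2.3],0]
    - [0.2,[0,0,-2.6],0]
    - [0.2,[0,0,-2.9],0]
    - [0.2,[0,0,-3.2],0]
    - [0.2,[0,0,-3.4],0]
    - [0.2,[0,0,-3.5],0]
    - [0.2,[0,0,-3.5],0]
    - [0.2,[0,0,-3.5],0]
    - [0.2,[0,0,-3.5],0]

```text
clock: 7.83
tool_pos: [0.5656, -0.0193, 0.175]
tool_rot: [0.143, 0.99, 0.0, -0.0]
ft_force: [-0.4, -0.7, -0.4]
grip_width: 0.0276
```

```bash
python3 look.py 8; python3 cmp.py 8
```

```text
7.8333 [ 0.5656 -0.0193  0.175 ] 0.0276 [-0.36 -0.67 -0.41] [-0.113  0.017  0.003]
7.8833 [ 0.5656 -0.0193  0.175 ] 0.0275 [-0.39 -0.2  -1.06] [-0.086 -0.072 -0.013]
7.9333 [ 0.5656 -0.0193  0.175 ] 0.0273 [-0.43 -0.45 -0.09] [-0.116 -0.006  0.014]
7.9833 [ 0.5656 -0.0193  0.175 ] 0.0277 [ 0.05  0.25 -1.31] [-0.111  0.009 -0.003]
(array([223.        , 190.08108108]), array([221, 185,   5,  12,  37], dtype=int32))
foot ((-0.03154922642687907, 0.5942513608897357), 0.996457232148559) 5.302144
ear ((0.06814344615137102, 0.85679272021979), 0.8703532132837507) 8.061111
knobL ((0.8498675375535871, 5.481421092657482), 0.7513129984339079) 24.489584
ref ((0.006874933744455802, 0.0002387166767192639), 0.9972370930659918) 5.0016665
```

View pics/c8.png

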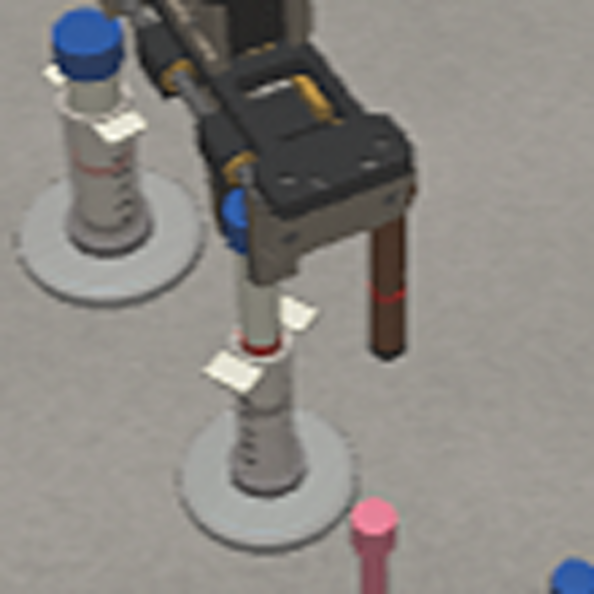

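The red band is at the mouth, at crop (262,343), and the rise is 45.3 mm by TCP. I add about 1 mm and check for slip.

drive_tool:
  increments:
    - [0.2,[0,0,-0.1],0]
    - [0.2,[0,0,-0.1],0]
    - [0.2,[0,0,-0.1],0]

```text
clock: 8.28
tool_pos: [0.5657, -0.0193, 0.1761]
tool_rot: [0.143, 0.99, -0.0, -0.0]
ft_force: [-0.0, 1.4, -1.0]
grip_width: 0.0273
```

```bash
python3 look.py 9; python3 cmp.py 9; python3 - <<'E'
from h import *
im=cv2.imread("pics/scene9.png")
c=im[180:235,200:255];cv2.imwrite("pics/c9b.png",cv2.resize(c,None,fx=10,fy=10,interpolation=2))
print(proj("scene",[[.565,-.0195,.148],[.565,-.0195,.194],[.565,-.0195,.112],[.565,-.0195,.118]]).round(2))
b=im.astype(int);m=((b[:,:,2]-np.maximum(b[:,:,1],b[:,:,0]))>40);m=m[200:225,215:245];ys,xs=np.nonzero(m);print(ys.min()+200,ys.max()+200,xs.min()+215,xs.max()+215)
cv2.imwrite("pics/top9.png",arm.camera("top"))
E
```

```text
8.2833 [ 0.5657 -0.0193  0.1761] 0.0273 [-0.01  1.36 -0.97] [-0.099  0.062  0.007]
8.3333 [ 0.5656 -0.0193  0.1761] 0.0271 [ 0.92 -0.62 -0.91] [-0.127  0.042  0.044]
8.3833 [ 0.5656 -0.0193  0.1761] 0.0271 [ 0.29 -0.12 -0.1 ] [-0.125  0.04   0.008]
8.4333 [ 0.5656 -0.0193  0.1761] 0.0275 [ 0.08 -0.57 -0.91] [-0.079  0.082  0.021]
(array([222.92105263, 189.84210526]), array([221, 184,   5,  13,  38], dtype=int32))
foot ((0.03560079412496009, 0.5526319352914175), 1.0041500464262856) 5.265107
ear ((0.16239210952377992, 0.6390441300081715), 0.9394841339853075) 8.0222225
knobL ((0.6272774261490031, 5.259108355853829), 0.8281539802749952) 24.666666
ref ((0.01760691305661055, -0.003417544586540089), 0.9980380669788078) 4.9800396
[[226.88 202.8 ]
 [226.21 190.16]
 [227.38 212.12]
 [227.3  210.6 ]]
213 215 225 231
```

View pics/c9b.png

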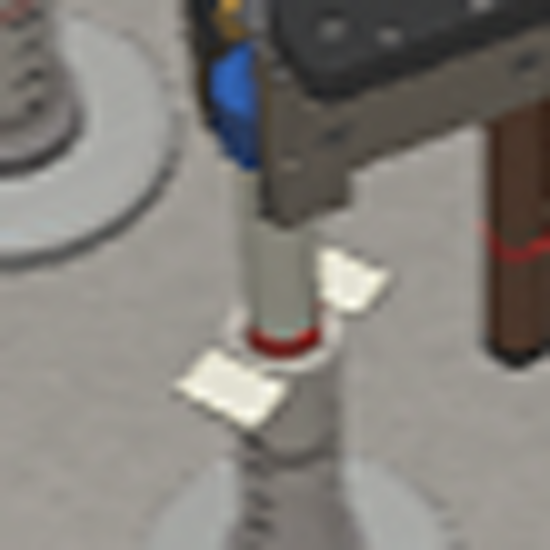

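View pics/scene9.png

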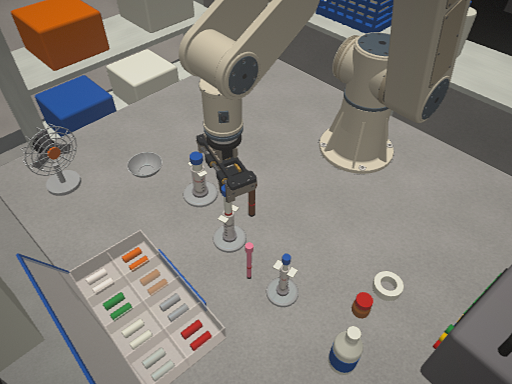

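The band is clear of the mouth. The knob rose 12.8 px, against 12.6 px predicted for 46 mm, so it hasn't slipped. The stand is upright and where it was, and the other things look untouched. I hand in.

```bash
python3 - <<'E'
from plant import arm
print(arm.hand_in())
s=arm.read_state();print(s["clock"],s["tool_pos"],s["grip_width"],s["ft_force"])
E
```

```text
the job is handed in; nothing more can be done
None
the job is handed in; nothing more can be done
```

I drew the medium syringe's plunger up about 46 mm by its blue knob and handed in at about 8.5 s while holding it there, gripped at 15 N. The hand-in reports no verdict.

- **Height:** the TCP rose 46.4 mm. The knob's rise in the image (12.8 px, against 12.6 px predicted for 46 mm) agrees, so there was no slip. The red band shows just clear of the barrel's mouth.
- **Centring:** the first light grip was about 1.2 mm off centre and pushed the knob sideways with about 4 N. I re-centred along the jaw axis until the side force was near zero, before lifting. At the end the downward pull was about 1 N, roughly the plunger's own weight.
- **Surroundings:** the stand's foot shows no measurable shift from its starting place, and the stand is upright. In the last scene picture the other two syringes, both look-alikes and the rest of the counter look untouched, but I checked those by eye only.
- **Uncertain check:** the image comparison on the stand's ear was noisy once the gripper came close, so I relied on the foot and the force readings instead.

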